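# Fit the three steel rings onto their flanges, one of them out of the clamshell fixture

### The arm

A 7-joint arm with a two-finger parallel gripper is mounted at the origin on the work surface. World frame = base frame: x ahead of the robot, y to its left, z up, the work surface at z = 0. Lengths are in m, angles in rad, forces in N, time in s.
With the tool pointing down it reaches from about 0.4 to 0.9 m from the base axis. Payload 5.5 kg.
Tool frame: the origin (TCP) lies midway between the tips of the shut fingers; the grasp point (between the pads) lies 19 mm behind it (manip.grip_depth is the distance from the TCP to the grasp point, in m); z points along the fingers, y is the line along which they close (so a half turn about z gives the same grasp; the last joint's range is limited). The gripper opens to 92 mm and grips with 3 to 60 N. Pads are 19 mm wide; open, the fingers measure 130 mm over their backs; the gripper's body (75 mm by 190 mm) begins 47 mm behind the grasp point.
Start: joints at [-0.882, 0.501, -0.427, 1.55, 0.221, 1.138, -0.21], TCP at [0.268, 0.592, 0.227] pointing down, gripper open.
Joint ranges: [-2.88, 2.88], [-0.31, 2.03], [-1.54, 1.56], [0.2, 2.42], [-1.41, 4.55], [0.19, 2.02], [-2.57, 2.57]. Speed limits (rad/s): [2.57, 2.57, 3.14, 3.14, 3.14, 3.14, 3.14].

### API

Orientations are given as a unit quaternion [x, y, z, w].
In Python, from bench import manip, effector, viewer gives the robot as it stands. Calls block until the motion is done:
- manip.move_pose(position, orientation): joint-space move of the TCP to a pose.
- manip.servo_line(position, ori=None, vel=0.15): straight line of the TCP; ori=None keeps the orientation; vel is the mean speed in m/s.
- manip.movej(angles): joint-space move.
- effector.open_jaws() and effector.close(f_grip=None): open the fingers fully, or close them until they stop; f_grip is the grip in N (None keeps the last).
- manip.sleep(seconds).
- manip.solve_ik(position, orientation): joint angles nearest the present ones, or None.
- viewer.get_image(name): name is "side" or "top" or "wrist"; returns the picture (400x640x3 uint8, red, green, blue); there is no depth.
- viewer.get_calibration(name): a dict with "vfov" (degrees; the focal length in pixels is half the picture's height over the tangent of half this angle, whatever the lens; pixels are square), "cx", "cy" (the principal point, pixels), "eye" and "attitude" of the camera in the world. Camera axes: x right, y down, z forward; pixel columns grow to the right and rows downward; lengths in m; the calibration is good to about 2 mm. A picture is of the moment at which its call begins: read the wrist's pose just before it. get_calibration takes no time and is no camera call; for the wrist camera it gives the pose at the moment of the call.
A pose or a line that the arm cannot do raises manip.PlanningError and nothing moves.
- manip.hand_in(): hands the job in; it is judged then, once.
Readings, each from a call of its own:
- manip.current_clock(): time.
- manip.current_q(): joint angles.
- manip.current_joint_velocities(): joint speeds.
- manip.current_tau(): joint torques, N m.
- manip.current_tool_pos(): TCP position.
- manip.current_tcp_rot(): TCP orientation.
- manip.current_force(): force on the tool from outside, world axes, zero at the start.
- manip.current_wrist_torque(): the same for the moment, N m.
- manip.current_finger_gap(): finger opening in m.
- manip.current_gripper_force(): force on a finger pad.
Only numpy, scipy, OpenCV 4.12 (cv2) and the standard library are available. Lean on these libraries where they do the work, as an engineer would, in place of code of your own. Each camera call takes 0.05 s, during which the arm holds its last target. There are 200 camera calls.

### The job

Swing the lid of the clamshell fixture up past upright so that it stays open, and take out the large steel ring. Lay each of the three plain round rings flat around the boss of its own flange: large ring on the large flange, medium on the medium, small on the small. Leave the hexagon nut and the solid disc lying where they are.

Things in the scene. Friction and masses are not known exactly. Their poses are not given: they have to be found in the camera images.
- ring_large_mid (a point): The large plain steel ring (round outside, wide round hole): 60 mm outside, 42 mm inside, 18 mm high, loose; starts shut inside the clamshell fixture, lying flat on its base plate loosely around a spigot (36 mm across, 8 mm high), seen through the lid's window. The point is its centre, half-way up; z is the ring's axis.
- ring_medium_mid (a point): The medium plain steel ring (round outside, wide round hole): 48 mm outside, 32 mm inside, 18 mm high, loose; lies flat on the bench. The point is its centre, half-way up; z is the ring's axis.
- ring_small_mid (a point): The small plain steel ring (round outside, wide round hole): 36 mm outside, 24 mm inside, 18 mm high, loose; lies flat on the bench. The point is its centre, half-way up; z is the ring's axis.
- flange_large: The large flange, fixed to the bench: a dark round plate 86 mm across and 8 mm thick with a round steel boss at its centre, 24 mm across, standing 12 mm above the plate (a ring placed on it lies on the plate around the boss). Origin: centre of the underside on the bench, z up; the plate's top is at 8 mm, the boss top at 20 mm.
- flange_medium: The medium flange, fixed to the bench: a dark round plate 74 mm across and 8 mm thick with a round steel boss at its centre, 16 mm across, standing 12 mm above the plate (a ring placed on it lies on the plate around the boss). Origin: centre of the underside on the bench, z up; the plate's top is at 8 mm, the boss top at 20 mm.
- flange_small: The small flange, fixed to the bench: a dark round plate 62 mm across and 8 mm thick with a round steel boss at its centre, 10 mm across, standing 12 mm above the plate (a ring placed on it lies on the plate around the boss). Origin: centre of the underside on the bench, z up; the plate's top is at 8 mm, the boss top at 20 mm.
- fixture: Clamshell fixture, fixed: blue base plate 120 (x) by 130 (y) by 14 mm, origin centre of its underside, z up, +x from handle to hinge. Lid's hinge axis: along y at x +60, z 40 mm. Stop posts 34 mm high at x -52, y +-57; hinge cheeks 48 mm high at the back; no walls: lid open, fingers have room left and right (y) of the ring.
- lid (a joint): Steel lid's angle: 0 shut (level), 1.57 upright, 1.9 open stop; 0.25 kg, free hinge, falls shut before upright, stays open past it. A flat frame 120 mm long, 8 thick, with 50 mm window, in front a U-shaped pull in its plane: round black bar along y, 12 mm thick, 54 long, centre at fixture x -100, z 40 mm when shut (160 mm from the hinge axis), 34 mm gap between bar and lid; pinch it across x.
- nut_mid (a point): A big steel hexagon nut, 41 mm across flats, 18 mm high, 24 mm hole, loose on the bench; not one of the rings. The point is its centre, half-way up.
- disc_mid (a point): A solid steel disc without a hole, 48 mm across, 18 mm high, loose on the bench; not one of the rings. The point is its centre, half-way up.
Mind the look-alikes: they are no part of the job. Leave any blue or green look-alike of the flange_large alone.

How it is judged:
At the end, for the whole second after the job is handed in: Each ring lies flat (within 0.08 rad) on the plate of the flange of its own size, around the boss: centres within 11 mm horizontally, ring centre 14 to 20 mm above the flange's underside, at rest. The fixture's lid stands open past upright (over 1.62 rad) (horizontal distance between ring_large_mid and flange_large below 0.011 m and z of ring_large_mid in the frame of flange_large between 0.014 and 0.02 m and angle between the z axis of ring_large_mid and the z axis of flange_large, either way round below 0.08 rad and linear speed of each of ring_large, ring_medium, ring_small below 0.02 m/s and horizontal distance between ring_medium_mid and flange_medium below 0.011 m and z of ring_medium_mid in the frame of flange_medium between 0.014 and 0.02 m and angle between the z axis of ring_medium_mid and the z axis of flange_medium, either way round below 0.08 rad and horizontal distance between ring_small_mid and flange_small below 0.011 m and z of ring_small_mid in the frame of flange_small between 0.014 and 0.02 m and angle between the z axis of ring_small_mid and the z axis of flange_small, either way round below 0.08 rad and value of joint lid above 1.62 rad); the robot touches nothing.
It fails at once if the hexagon nut is moved by more than 15 mm (distance of nut_mid from where it was at the start of the episode above 0.015 m).
It fails at once if the solid disc is moved by more than 15 mm (distance of disc_mid from where it was at the start of the episode above 0.015 m).
It also fails if it takes over 128 s, if anything falls off the work surface, if the arm or the gripper's body presses on something with over 40 N, if the wrist force passes 120 N, or if a joint passes its speed limit or range.

## Working session

There is one attempt and no reset: what is moved stays moved. The work goes in short steps, each a Python script; the robot and the scene stay as the last script left them, time stands still between calls to the robot, and variables do not carry over. Pictures are saved under pics/ and viewed, at most 14 in all, crops included, and the job is handed in when it is done.

```bash
mkdir -p pics; ls
python3 - <<'E'
from bench import manip, effector, viewer
import cv2
for n in ["top","side"]:
    im=viewer.get_image(n); cv2.imwrite(f"pics/{n}0.png",im[:,:,::-1]); print(n,viewer.get_calibration(n))
print(viewer.get_calibration("wrist"),manip.current_tcp_rot(),manip.current_clock())
E
```

```text
pics
top {'vfov': 48.96753389527452, 'cx': 323.3406553100432, 'cy': 202.76819734681777, 'eye': array([ 0.34320449, -0.02867911,  1.06122972]), 'attitude': array([-0.70274963,  0.70386578, -0.07325359,  0.07314251])}
side {'vfov': 44.92491451455511, 'cx': 321.44111275369613, 'cy': 201.43039629061113, 'eye': array([ 0.09154942, -0.6207086 ,  1.01468971]), 'attitude': array([ 0.89319239, -0.30501983,  0.11100455, -0.31120451])}
{'vfov': 63.246459358850665, 'cx': 320.21960065634227, 'cy': 195.84180509692106, 'eye': array([0.20855902, 0.62006834, 0.38441096]), 'attitude': array([0.8338408 , 0.53755439, 0.06702654, 0.10607658])} [ 2.11303002e-01  9.77420250e-01 -8.05551419e-04 -2.17856617e-04] 0.1
```

View pics/top0.png

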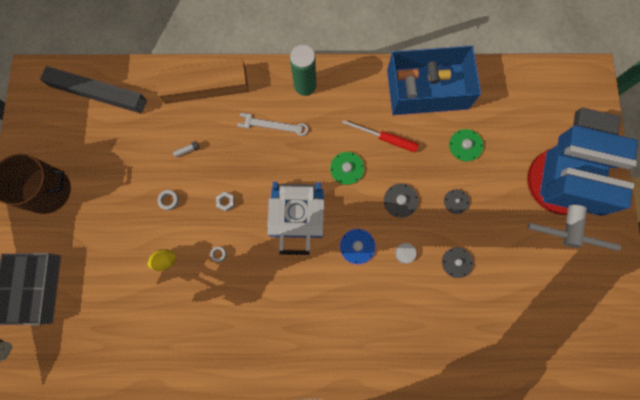

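View pics/side0.png

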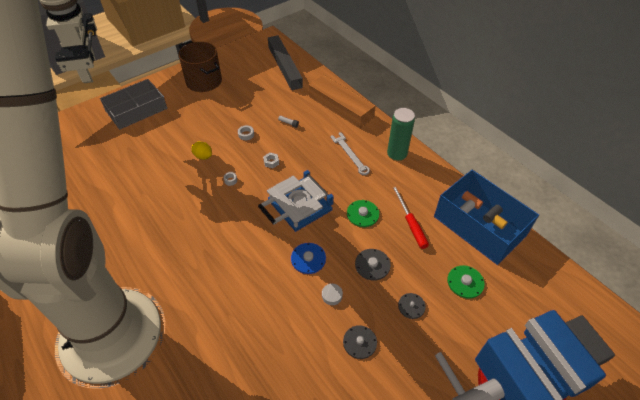

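Both views agree. Top-image candidates:
- **Rings and look-alikes:** ring at (167,200), probably the medium one; ring at (218,254), probably the small one; hexagon nut at (225,201); solid disc at (405,253).
- **Flanges:** dark at (402,200), (458,262) and (457,201), which look like large, medium and small. The green ones at (347,168) and (467,145) and the blue one at (358,246) are decoys.
- **Fixture:** around (296,208), with the large ring in its window and the pull bar at (294,252).

Next is a close crop.

```bash
cat > h.py <<'E'
from bench import manip, effector, viewer
import numpy as np, cv2
from scipy.spatial.transform import Rotation as R
def ray(c,uv,z):
    f=200/np.tan(np.radians(c['vfov'])/2)
    d=R.from_quat(c['attitude']).apply([(uv[0]-c['cx'])/f,(uv[1]-c['cy'])/f,1])
    e=np.array(c['eye']); return e+d*(z-e[2])/d[2]
def q(yaw):  # tool down, closing line (tool y) at angle yaw from world y
    return (R.from_euler('z',yaw)*R.from_quat([0,1,0,0])).as_quat()
E
python3 - <<'E'
from h import *
im=cv2.imread("pics/top0.png"); a=cv2.resize(im[150:280,145:345],None,fx=4,fy=4,interpolation=cv2.INTER_CUBIC)
b=cv2.resize(im[150:280,320:490],None,fx=4,fy=4,interpolation=cv2.INTER_CUBIC)
cv2.imwrite("pics/cropA.png",a);cv2.imwrite("pics/cropB.png",b)
c=viewer.get_calibration("top")
for n,uv,z in [("rm",(167,200),.018),("rs",(218,254),.018),("nut",(225,201),.018),("disc",(405,253),.018),("fl",(402,200),.008),("fm",(458,262),.008),("fs",(457,201),.008),("bar",(294,252),.04),("rl",(297,212),.03)]:
    print(n,ray(c,uv,z).round(4))
E
```

```text
rm [0.5702 0.351  0.018 ]
rs [0.4391 0.2208 0.018 ]
nut [0.5675 0.2099 0.018 ]
disc [ 0.4408 -0.2224  0.018 ]
fl [ 0.5715 -0.2221  0.008 ]
fm [ 0.4201 -0.3497  0.008 ]
fs [ 0.5687 -0.3569  0.008 ]
bar [0.4414 0.0393 0.04  ]
rl [0.5378 0.0339 0.03  ]
```

View pics/cropA.png

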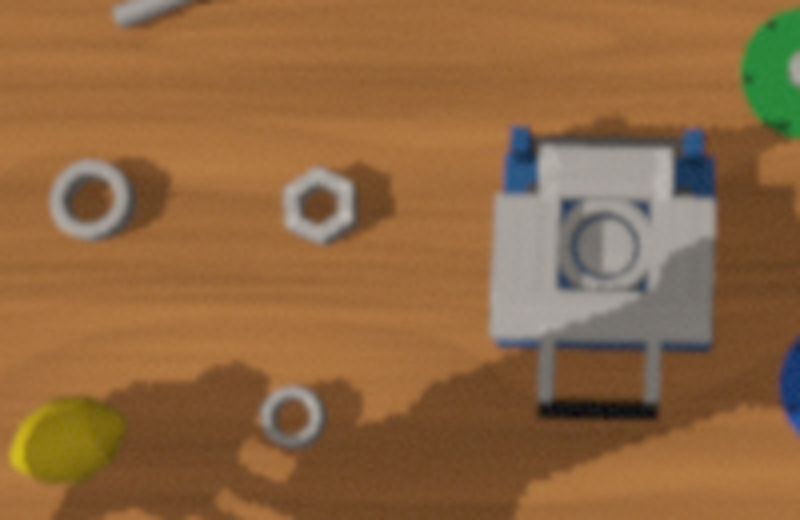

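View pics/cropB.png

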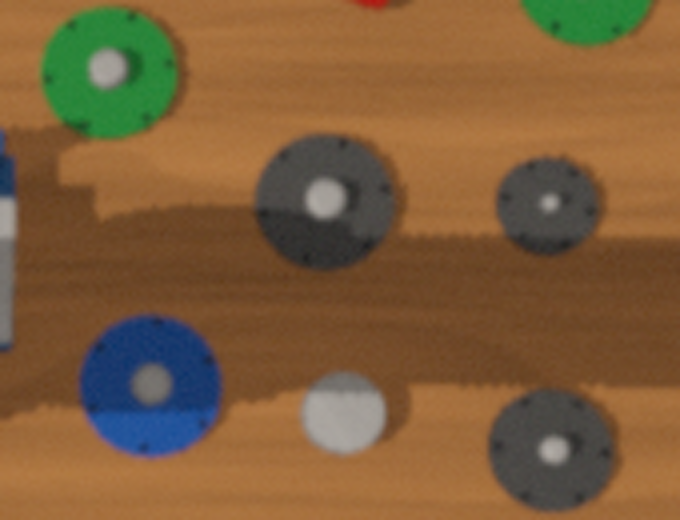

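The crops confirm the choices. In crop A the medium ring is at (91,199), the small ring at (291,416), the nut (hexagonal outside) at (320,205), the large ring at (605,245) and the pull bar from (540,410) to (658,410). In crop B the dark plates measure 141, 127 and 104 px across, so they are large, medium and small. I'll move the two bench rings first.

```bash
cat >> h.py <<'E'
C=viewer.get_calibration("top")
A=lambda u,v,z: ray(C,(145+u/4,150+v/4),z)[:2]
B=lambda u,v,z: ray(C,(320+u/4,150+v/4),z)[:2]
RM=A(91,199,.018);RS=A(291,416,.018);RL=A(605,245,.032)
FL=B(325.5,201.5,.008);FM=B(552,450,.008);FS=B(549,206,.008)
BAR=A(598,409,.042);b=A(540,410,.042)-A(658,410,.042)
BYAW=np.arctan2(-b[0],b[1])
H=.16
def P(xy,z): return [xy[0],xy[1],z]
def pick(xy,z,yaw=0):
    manip.move_pose(P(xy,H),q(yaw)); manip.servo_line(P(xy,z),vel=.15)
    effector.close(f_grip=25); print("gap",manip.current_finger_gap())
    manip.servo_line(P(xy,H),vel=.2); print("gap up",manip.current_finger_gap(),manip.current_clock())
def place(xy,z,yaw=0):
    manip.move_pose(P(xy,H),q(yaw)); manip.servo_line(P(xy,z+.025),vel=.2); manip.servo_line(P(xy,z),vel=.04)
    print("F",manip.current_force().round(1)); effector.open_jaws()
    manip.servo_line(P(xy,H),vel=.2); print(manip.current_clock())
E
python3 - <<'E'
from h import *
print(RM,RS,RL,FL,FM,FS,BAR,BYAW)
for xy in (RM,RS,RL,FL,FM,FS): print([manip.solve_ik(P(xy,z),q(0)) is not None for z in (.005,H)])
pick(RM,.004); place(FM,.013)
pick(RS,.004); place(FS,.013)
im=viewer.get_image("top"); cv2.imwrite("pics/top1.png",cv2.resize(im[150:280,320:490,::-1],None,fx=4,fy=4,interpolation=cv2.INTER_CUBIC))
for s in (.033,0):
  for y in (np.pi/2,-np.pi/2):
    print(s,y,[manip.solve_ik([BAR[0]-s,BAR[1],z],q(BYAW+y)) is not None for z in (.021,.12)], manip.solve_ik([BAR[0]+.2,BAR[1],.17],q(BYAW+y)) is not None)
E
```

```text
[0.57083242 0.34919248] [0.43909384 0.22134416] [0.53921778 0.03563154] [ 0.57053482 -0.22048596] [ 0.41890458 -0.34961141] [ 0.56749514 -0.35739046] [0.44064961 0.03798622] -0.0015869309270505868
[True, True]
[True, True]
[True, True]
[True, True]
[True, True]
[True, True]
gap 0.0477299227635136
gap up 0.04750494483809401 4.4583
F [ 0.6  0.2 -1.6]
10.2833
gap 0.035635997448621365
gap up 0.03545086300928803 15.3917
F [-0.1 -0.8 -1.3]
20.95
0.033 1.5707963267948966 [True, True] True
0.033 -1.5707963267948966 [True, True] True
0 1.5707963267948966 [True, True] True
0 -1.5707963267948966 [True, True] True
```

View pics/top1.png

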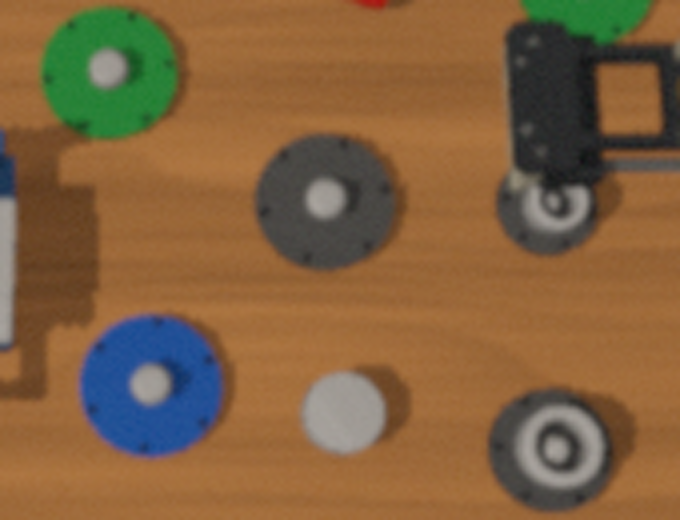

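The medium ring on the medium flange at (564,445) and the small ring at (556,201) both lie around their bosses, with a slight offset to the right that I'll compute. Next is the lid.

Run:
```python
from h import *
print("off M",B(564,445,.026)-FM, "S",B(556,202,.026)-FS)
s=.034; yaw=BYAW+np.pi/2
if abs(manip.solve_ik([BAR[0]-s,BAR[1],.12],q(yaw))[6])>abs(manip.solve_ik([BAR[0]-s,BAR[1],.12],q(yaw-np.pi))[6]): yaw-=np.pi
manip.move_pose([BAR[0]-s,BAR[1],.12],q(yaw))
manip.servo_line([BAR[0]-s,BAR[1],.065],vel=.15)
cv2.imwrite("pics/side1.png",viewer.get_image("side")[120:270,180:400,::-1].repeat(3,0).repeat(3,1))
cv2.imwrite("pics/wrist1.png",viewer.get_image("wrist")[:,:,::-1])
print(yaw,manip.current_clock(),manip.current_tool_pos())
```

```text
off M [ 0.00160456 -0.00173278] S [-0.00137446  0.00123916]
-1.5723832577219472 23.475 [0.4075402  0.03802274 0.0657531 ]
```

View pics/wrist1.png

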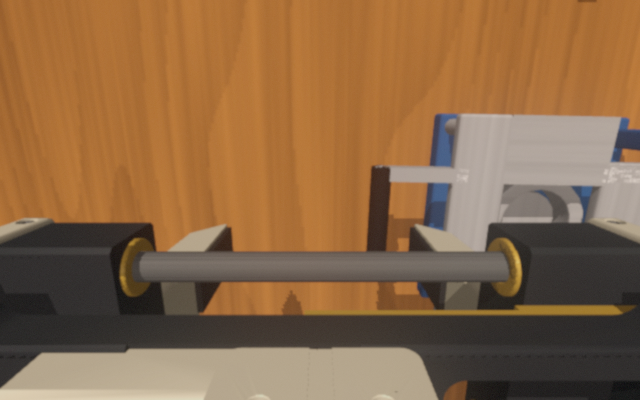

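View pics/side1.png

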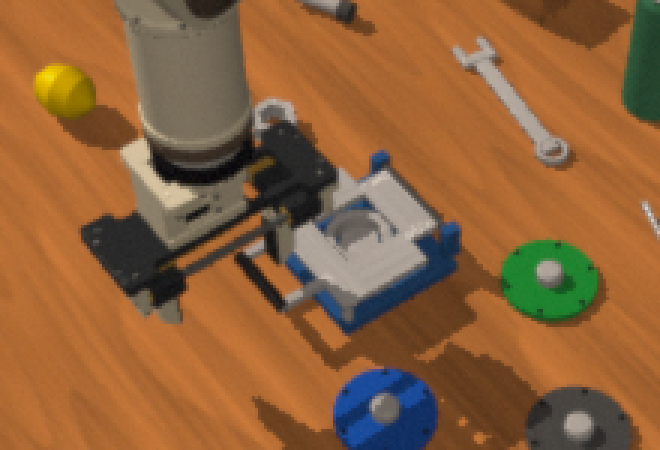

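In the wrist view the bar (column 378) is about 33 mm from the tool centre. The right finger spans about 46 to 65 mm, between the bar and the lid edge at about 73 mm. It fits in the gap, so I'll go down and close gently.

Run:
```python
from h import *
p=np.array([BAR[0]-.034,BAR[1],.023])
manip.servo_line(p,vel=.06); print(manip.current_force().round(1))
effector.close(f_grip=4); print(manip.current_finger_gap(),manip.current_force().round(1),manip.current_gripper_force())
for i in range(1,5):
    manip.servo_line(p+[.034*i/4,0,0],vel=.05); print(manip.current_finger_gap(),manip.current_force().round(1),manip.current_gripper_force())
    if np.abs(manip.current_force()).max()>25: break
print(manip.current_clock())
```

```text
[-0.7 -0.8  0.1]
0.07103069625614597 [ 8.4 -1.7 -2.2] 4.013272225856781
0.05603795292630399 [ 7.2 -1.6 -1.9] 4.01948869228363
0.04039886823849115 [ 7.8 -1.5 -1.6] 4.021532982587814
0.023737158676020192 [ 8.1 -1.7 -1.5] 4.022814631462097
0.011935186447448844 [ 3.5 -1.6 -0.3] 3.9992618188261986
26.1667
```

The bar is pinched (gap 11.9 mm). Now I'll swing it along the arc.

Run:
```python
from h import *
effector.close(f_grip=15)
p=np.array(manip.current_tool_pos()); c=p+[.16,0,0]
d=np.array([np.cos(BYAW),np.sin(BYAW),0])
for t in np.linspace(0,1.83,13)[1:]:
    manip.servo_line(p+.16*((1-np.cos(t))*d+np.sin(t)*np.array([0,0,1])),vel=.1)
    F=manip.current_force(); print(round(t,2),F.round(1),round(manip.current_finger_gap(),4))
    if np.abs(F).max()>40: break
print(manip.current_clock())
cv2.imwrite("pics/side2.png",viewer.get_image("side")[90:270,180:420,::-1].repeat(3,0).repeat(3,1))
```

```text
0.15 [ 4.4 -0.2 -2.2] 0.0116
0.3 [ 5.5 -0.9 -3.5] 0.0111
0.46 [ 7.  -2.  -4.7] 0.0117
0.61 [ 8.1 -2.2 -7.2] 0.0113
0.76 [ 6.3 -2.5 -7.4] 0.0113
0.92 [-0.2 -5.  -2.6] 0.0115
1.07 [-2.8 -6.1  2.9] 0.0113
1.22 [-2.5 -5.1  4.5] 0.0114
1.37 [-2.  -6.   5.2] 0.0115
1.52 [-1.3 -6.5  4.1] 0.0111
1.68 [ 0.1 -5.7  3.4] 0.0114
1.83 [ 0.4 -5.   1.8] 0.0113
31.0833
```

View pics/side2.png

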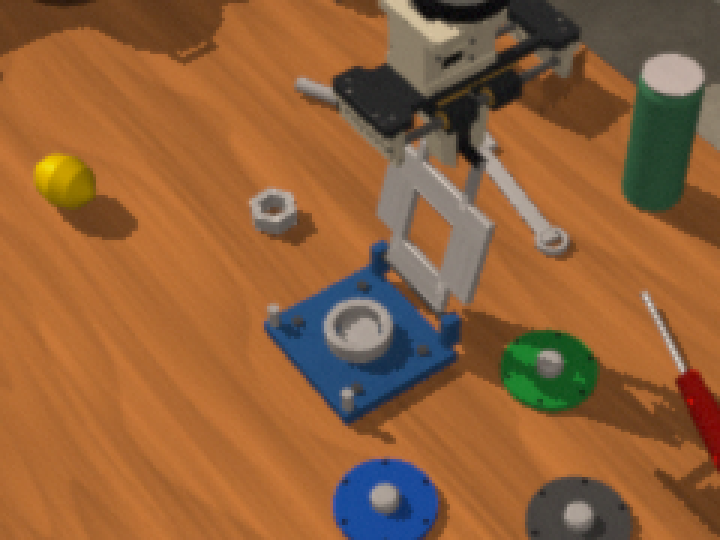

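The lid is past upright, and the ring lies around its spigot at (358,330). Next: release, retreat, pick the ring and place it.

Run:
```python
from h import *
effector.open_jaws()
p=np.array(manip.current_tool_pos()); manip.servo_line(p+[0,0,.09],vel=.2)
manip.move_pose([.45,RL[1],.3],q(0))
manip.servo_line(P(RL,H),vel=.25)
manip.servo_line(P(RL,.017),vel=.12)
effector.close(f_grip=25); print(manip.current_finger_gap(),manip.current_force().round(1))
manip.servo_line(P(RL,.12),vel=.15); print(manip.current_finger_gap())
manip.servo_line([RL[0]-.05,RL[1],.16],vel=.25)
place(FL,.0120)
manip.move_pose([.3,-.0,.35],q(0)) if manip.solve_ik([.45,.1,.3],q(0)) is None else manip.move_pose([.45,.1,.3],q(0))
print(manip.current_clock())
cv2.imwrite("pics/top3.png",cv2.resize(viewer.get_image("top")[120:290,260:490,::-1],None,fx=3.4,fy=3.4,interpolation=cv2.INTER_CUBIC))
cv2.imwrite("pics/side3.png",viewer.get_image("side")[140:380,220:480,::-1].repeat(2,0).repeat(2,1))
```

```text
0.05819256023487977 [-0.3  1.6  2.3]
0.05776017814728424
F [ 0.3 -0.  -2.3]
42.7417
44.125
```

View pics/top3.png

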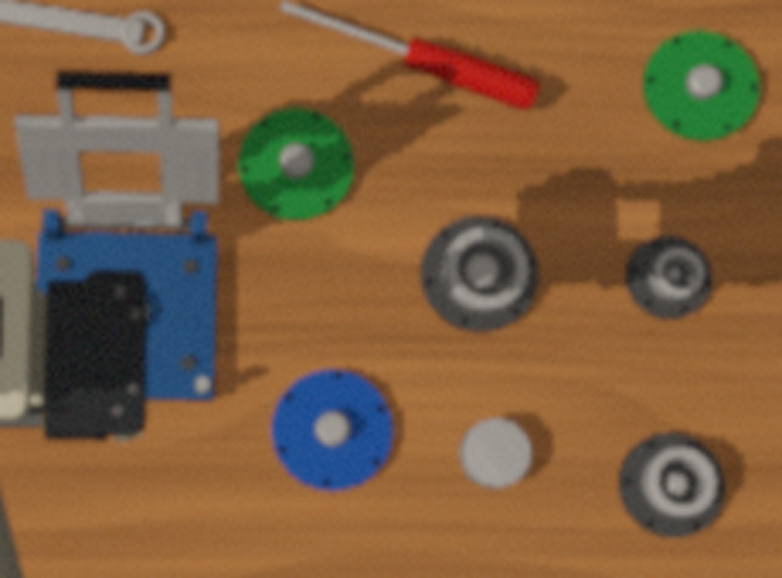

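View pics/side3.png

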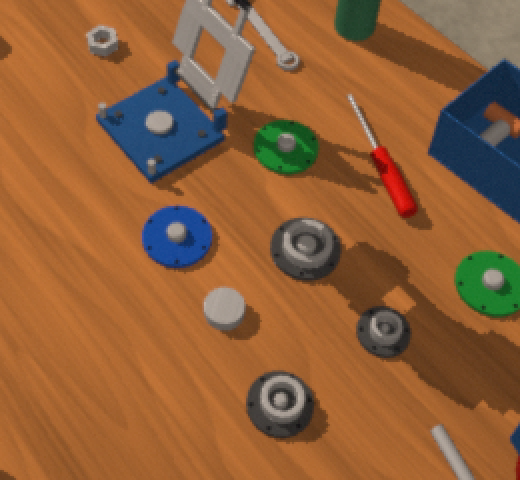

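All three rings sit around their own bosses (top view: large (486,268), small (677,272), medium (682,482)). The lid is open, and the nut and disc are untouched. I'll check the large ring's offset in numbers, then hand in.

Run:
```python
from h import *
T=lambda u,v,z: ray(C,(260+u/3.4,120+v/3.4),z)[:2]
S=viewer.get_calibration("side"); Sd=lambda u,v,z: ray(S,(220+u/2,140+v/2),z)[:2]
print("top",(T(486,268,.026)-FL)*1e3,(T(677,272,.026)-FS)*1e3,(T(682,482,.026)-FM)*1e3)
print("side L",(Sd(307,241,.026)-FL)*1e3)
# tilt check on large ring: enlarged side crop
cv2.imwrite("pics/sL.png",cv2.resize(viewer.get_image("side")[240:290,345:435,::-1],None,fx=8,fy=8,interpolation=cv2.INTER_CUBIC))
```

```text
top [-0.0607827  -0.64786744] [-0.14130225  0.87496982] [ 0.40767258 -0.68894594]
side L [-0.17831959 -0.54546058]
```

View pics/sL.png

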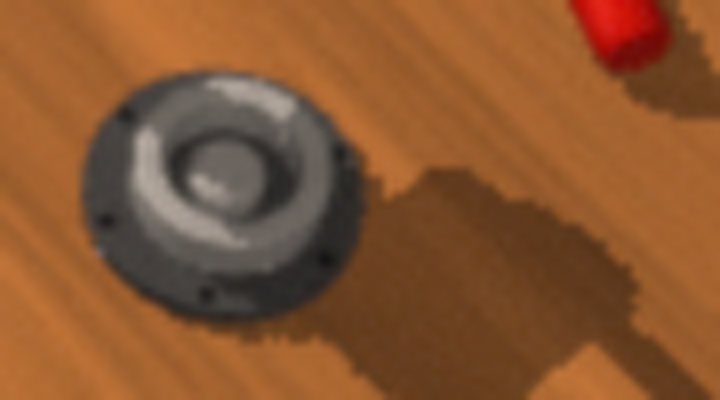

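The large ring lies flat and centred around its boss at (230,175) in the crop. All offsets are under 1 mm.

```bash
python3 -c "
from bench import manip
print(manip.hand_in())"
```

```text
the job is handed in; nothing more can be done
None
```

The job is handed in, though no verdict came back: the lid stands open past upright, all three rings lie on their own flanges within about 1 mm of centre by camera measurement, the nut and disc look untouched, and it took about 44 s of the 128 s.

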